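# Seat the spotting mask on the slide carrier

## Robot

A 6-joint arm with a two-finger parallel gripper is mounted at the origin on a cart in front of the work surface, level with it; the furniture and walls round the work are solid. World frame = base frame: x ahead of the robot, y to its left, z up, the work surface at z = 0. Lengths are in m, angles in rad, forces in N, time in s.
With the tool pointing down it reaches from about 0.375 to 0.9 m from the base axis. Payload 3.1 kg.
Tool frame: the origin (TCP) lies at the centre of the arm's flange, where the gripper is bolted on; the fingertips stand 173 mm ahead of it and the grasp point (between the pads) lies 155 mm ahead of it; z points along the fingers, y is the line along which they close (so a half turn about z gives the same grasp; the last joint's range is limited). The gripper opens to 85 mm and grips with 20 to 120 N. Pads are 22 mm wide; open, the fingers measure 114 mm over their backs; the gripper's body (76 mm by 85 mm) begins 54 mm behind the grasp point. The pads swing forward as they close: fully open they stand 13 mm farther back than shut.
Start: joints at [-1.391, 0.527, 1.433, -0, 1.181, -0.178], TCP at [0.219, -0.585, 0.405] pointing down, gripper open.
Joint ranges: [-3.08, 3.08], [-0.75, 2.2], [0.22, 2.44], [-1.43, 4.57], [0, 2.65], [-2.85, 2.85]. Speed limits (rad/s): [2.79, 2.79, 3.14, 3.14, 3.14, 3.14].

## Interface

Orientations are given as [roll, pitch, yaw] about the fixed x, y, z axes, in that order (R = Rz(yaw) Ry(pitch) Rx(roll)).
In Python, from workcell import robot, imaging, close_job gives the robot as it stands.
- The arm moves only by the tool step_arm, never from a script. Its argument "targets" is one flat list of numbers, 7 for each row, row after row: the shift along the tool's x, y, z each as a share of 20 mm, from -1 to 1, then the turn, a rotation vector about the tool's x, y, z each as a share of 0.08 rad, from -1 to 1, then the gripper command: -1 is fully open, 1 is shut, values between are in proportion. A call has 1 to 12 rows; each row shifts and turns the commanded pose from where the row before left it, along the tool's axes as they then stand; what a row does not reach is not made up. A row lasts 1/10 s, in which the tool goes at most 50 mm and 8.59 degrees, less where a joint would pass 70% of its speed; a pose out of reach is approached as far as the arm can. A call with a number of a shift or a turn outside -1 to 1 is refused whole. A call with a gripper value outside its range is refused whole. The fingers move at their own pace and stop on an object; "squeeze" is the grip in N (left out, the last holds). Time passes only in rows, so rows that do not move let the fingers close. It gives the time, the measured TCP pose, the force, the opening and the grip force at its end, in the units of the state.
- robot.read_state(): the state, without advancing time (a new reading comes with each control period).
- imaging.snapshot(name): name is "side" or "top" or "wrist"; returns a dict with "img" (420x560x3 uint8, red, green, blue), "intrinsics" (3x3 intrinsics, pixels), "distortion" ([k1, k2, p1, p2, k3] as OpenCV has them; the pictures are not rectified), "R" (3x3) and "t" (3): a world point X has camera coordinates R X + t. Camera axes: x right, y down, z forward; pixel columns grow to the right and rows downward; lengths in m; the calibration is good to about 2 mm. A picture is of the moment at which its call begins. There is no depth.
- close_job(): hands the job in; it is judged then, once.
The state is a dict: "time": time; "joints": joint angles; "qd": joint speeds; "joint_efforts": joint torques, N m; "eef_pos": TCP position; "ee_rot": TCP orientation; "ft_force": force on the tool from outside, world axes, zero at the start; "torque": the same for the moment, N m; "finger_gap": finger opening in m; "grasp_force": force on a finger pad.
Only numpy, scipy, OpenCV 4.12 (cv2) and the standard library are available. Lean on these libraries where they do the work, as an engineer would, in place of code of your own. Each camera call takes 0.05 s, during which the arm holds its last target. There are 200 camera calls.

## Task

Take the steel spotting mask by its handle, rest it lightly on the tops of the slide carrier's two locating pins with its holes still short of them, then slide it gently along the carrier until both holes drop over the pins and the mask lies flush on the carrier. Let go of it there, do not force it down, and leave the beaker, the coverslip box and the small dish where they are.

Things in the scene. Friction and masses are not known exactly. Their poses are not given: they have to be found in the camera images.
- mask: Spotting mask: loose flat steel plate, 110 mm (x) by 140 mm (y) by 5 mm, 0.37 to 0.68 kg, lying on the bench, with a black block handle on its centre and four square 14 mm wells at x = +-38, y = +-26 mm. Origin: centre of the underside; z up. It fits the carrier either way round (half a turn about z makes no difference).
- mask_handle (a point): Grip point in the middle of the mask's upright handle, 31 mm above the underside, over its centre. The handle is 14 mm wide along the mask's x (pinch it across this, from above) and 60 mm long along y; its top is 49 mm above the underside. Round its foot is a 26 x 72 mm flange whose top is 8 mm above the underside.
- mask_hole_left (a point): Centre, at the underside, of one of the mask's two locating holes, an oblong 11 mm along x by 14 mm along y, right through the plate; at x = 0, y = +52 mm of the mask.
- mask_hole_right (a point): Centre, at the underside, of the other locating hole, the same oblong 11 mm along x by 14 mm along y; at x = 0, y = -52 mm of the mask.
- carrier: Slide carrier: aluminium block fixed to the bench, 150 mm (x) by 200 mm (y), two glass slides let into its flat top 20 mm above the bench. Origin: centre of its underside; z up. Flush on it, the mask's underside is 20 mm above this origin, its x and y parallel to the carrier's. Over 60 N between mask and carrier is too hard; 3 to 10 N is enough.
- pin_middle (a point): Point fixed on the carrier at its x = 0, y = 0, 26.5 mm above its underside (pin tip height): middle of the pins' range. A dark steel bar, clamped so hard that it does not move, carries two pins at y = +52 and -52 mm. Its setting differs each day: both pins stand together at any x from -12 to +12 mm of here. Pins: 7 mm thick, tips tapered to 3 mm, 6.5 mm above the flat top.
- beaker: Small clear beaker, 60 mm wide, 70 mm tall, loose bystander behind the work. Origin: centre of the underside.
- coverslips: Small clear coverslip box, 28 x 28 x 25 mm, loose bystander on the robot's side of the work. Origin: centre of the underside.
- dish: Flat clear dish with a ring in it, 69 mm wide, 13 mm tall, loose bystander behind the work. Origin: centre of the underside.

How it is judged:
By the outcome, as a careful person would: the job done as asked, in the order asked, and still so for the second after the job is handed in, with the robot touching nothing.
It also fails if it takes over 64 s, if anything falls off the work surface, if the arm or the gripper's body presses on something with over 40 N, if the wrist force passes 120 N, or if a joint passes its speed limit or range.

## Working session

There is one attempt and no reset: what is moved stays moved. The work goes in short steps, Python scripts to look and compute and a tool call to move; the robot and the scene stay as the last step left them, time stands still between calls to the robot, and variables do not carry over. Pictures are saved under pics/ and viewed, at most 10 in all, crops included, and the job is handed in when it is done.

Besides the shell and the picture viewer there is one more tool, called by a JSON object that holds its "name" and its "arguments", one argument or row to a line. step_arm: Moves the arm, as the interface text tells. Its arguments: {"type":"object","properties":{"targets":{"type":"array","items":{"type":"number","minimum":-1,"maximum":1}},"squeeze":{"type":"number"}},"required":["targets"]}

```bash
mkdir -p pics; cat > h.py <<'E'
import numpy as np, cv2, json
from workcell import robot, imaging, close_job
def snap(n,f=None):
    s=imaging.snapshot(n)
    if f: cv2.imwrite('pics/'+f,cv2.cvtColor(s['img'],cv2.COLOR_RGB2BGR))
    return s
def ray(s,px,z):
    p=cv2.undistortPoints(np.array(px,float).reshape(-1,1,2),np.array(s['intrinsics']),np.array(s['distortion'])).reshape(-1,2)
    R=np.array(s['R']);t=np.array(s['t']);C=-R.T@t
    d=np.c_[p,np.ones(len(p))]@R
    return C+d*((z-C[2])/d[:,2])[:,None]
def proj(s,X):
    R=np.array(s['R']);r,_=cv2.Rodrigues(R)
    return cv2.projectPoints(np.array(X,float).reshape(-1,1,3),r,np.array(s['t'],float),np.array(s['intrinsics']),np.array(s['distortion']))[0].reshape(-1,2)
E
python3 - <<'E'
from h import *
for n in ('top','side','wrist'):
    s=snap(n,n+'0.png'); R=np.array(s['R']); print(n,-R.T@np.array(s['t']),R[2])
im=[cv2.imread(f'pics/{n}0.png') for n in('top','side')]
print(robot.read_state())
E
```

```text
top [0.41380308 0.00779854 0.91711083] [ 0.14732701 -0.00174891 -0.98908629]
side [0.21947454 0.63079073 0.54428738] [ 0.40664419 -0.71996294 -0.56240009]
wrist [ 0.29710932 -0.55619992  0.37270725] [-0.29809466 -0.10963361 -0.94821941]
{'time': 0.15, 'joints': array([-1.39050755e+00,  5.28252772e-01,  1.43357498e+00,  2.70338528e-05,
        1.18140501e+00, -1.78503304e-01]), 'qd': array([ 0.00149582, -0.00291219, -0.00107611, -0.00055809, -0.00080319,
       -0.00054341]), 'joint_efforts': array([ 5.34347637e-04, -4.42744374e+01, -1.78275508e+01, -2.59991766e-04,
        5.60817163e-03, -1.35506955e-06]), 'eef_pos': array([ 0.21944765, -0.58494004,  0.4039686 ]), 'ee_rot': array([-3.13998304e+00, -3.15808577e-04,  3.58781540e-01]), 'ft_force': array([-0.09436459, -0.18541475, -0.56601021]), 'torque': array([ 0.0675484 ,  0.05326987, -0.01902296]), 'grasp_force': 0.0, 'finger_gap': 0.08580953048862645}
```

View pics/top0.png

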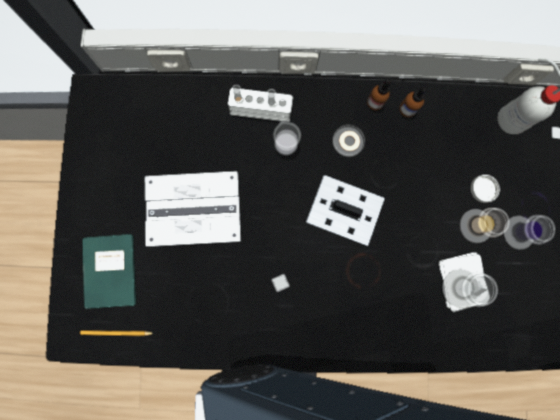

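View pics/side0.png

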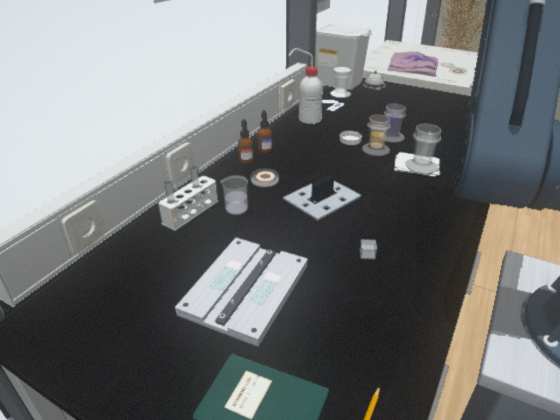

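The top view shows the mask at about (346,210) px with its dark handle. The carrier is at (193,208) with its dark bar near row 211. The beaker is at (287,139), the dish at (348,140) and the box at (280,282). Next I'll measure the outlines and look at the bar close up.

```bash
python3 - <<'E'
from h import *
s=snap('top'); im=s['img']; g=im.min(2)
s2=snap('side')
def quad(s,roi,z,thr=110):
    g=s['img'].min(2); m=np.zeros_like(g); x0,y0,x1,y1=roi; m[y0:y1,x0:x1]=(g[y0:y1,x0:x1]>thr)*255
    m=cv2.morphologyEx(m,cv2.MORPH_CLOSE,np.ones((13,13)))
    c=max(cv2.findContours(m,0,1)[0],key=cv2.contourArea).reshape(-1,2)
    P=ray(s,c,z)[:,:2]; r=cv2.minAreaRect((P*1000).astype(np.float32)); 
    return r
print('mask top',quad(s,(290,160,400,260),.005)); print('carrier top',quad(s,(130,155,255,260),.020))
print('mask side',quad(s2,(275,160,370,225),.005,100)); print('carrier side',quad(s2,(165,230,315,345),.020,90))
# wells/holes dark blobs in mask
m=np.zeros_like(g); m[160:260,290:400]=(g[160:260,290:400]<90)*255
n,l,st,ce=cv2.connectedComponentsWithStats(m)
for a,c in zip(st,ce):
    if 8<a[4]<600: print(a,c,ray(s,[c],.005)[0])
for n,c in (('beaker',(287,145)),('dish',(348,140)),('box',(280,283))): print(n,ray(s,[c],.01)[0])
A=cv2.resize(im[160:255,135:250],None,fx=5,fy=5,interpolation=cv2.INTER_CUBIC)
cv2.imwrite('pics/c.png',cv2.cvtColor(A,cv2.COLOR_RGB2BGR))
E
```

```text
mask top ((544.7168579101562, -150.19989013671875), (142.4590301513672, 112.79705810546875), 70.13247680664062)
carrier top ((538.4398193359375, 179.59002685546875), (153.40969848632812, 203.10337829589844), 4.631737232208252)
mask side ((549.3905029296875, -151.90870666503906), (144.53775024414062, 123.03792572021484), 70.11326599121094)
carrier side ((536.1519775390625, 185.31185913085938), (157.7003631591797, 214.5376739501953), 4.4937286376953125)
[338 187   5   6  22] [339.90909091 189.31818182] [ 0.5890217  -0.13827974  0.005     ]
[360 196   5   5  20] [362.25 198.05] [ 0.57095975 -0.18716951  0.005     ]
[321 200   5   4  15] [322.93333333 201.2       ] [ 0.56191925 -0.10133683  0.005     ]
[331 201  31  19 329] [346.13069909 209.34650456] [ 0.54530775 -0.15180227  0.005     ]
[366 217   5   4  16] [367.9375 218.3125] [ 0.52686031 -0.19926161  0.005     ]
[326 219   5   6  23] [328.08695652 221.56521739] [ 0.51783994 -0.11274081  0.005     ]
[348 228   6   6  24] [350.79166667 230.45833333] [ 0.49973091 -0.16184963  0.005     ]
beaker [ 0.6842362 -0.0210973  0.01     ]
dish [ 0.69947382 -0.15577984  0.01      ]
box [ 0.38532578 -0.01198867  0.01      ]
```

View pics/c.png

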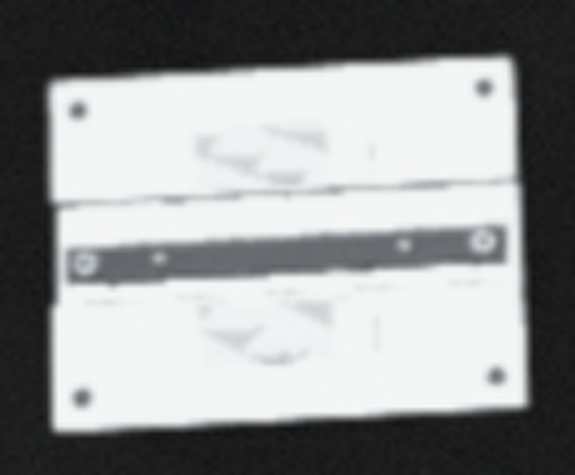

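The crop shows the dark bar with two bright dots at about (159,258) and (404,244) in the crop, which are the pin tips. The two rings further out are the clamp screws. I'll locate the tips and check they are 104 mm apart.

```bash
python3 - <<'E'
from h import *
s=snap('top'); g=s['img'].mean(2)
pts=[]
for c in ((166,211),(215,208)):
    x,y=c; w=g[y-2:y+3,x-2:x+3]; w=np.clip(w-np.median(w)-4,0,None); Y,X=np.mgrid[y-2:y+3,x-2:x+3]
    pts.append([(w*X).sum()/w.sum(),(w*Y).sum()/w.sum()])
P=ray(s,pts,.0265); d=P[0]-P[1]; print(pts,P,np.linalg.norm(d),'yaw',np.degrees(np.arctan2(-d[0],d[1])))
th=np.radians(4.63); u=np.array([np.cos(th),np.sin(th)]); v=np.array([-u[1],u[0]]); c=np.array([.5384,.1796])
for p in P: print('carrier frame',(p[:2]-c)@u,(p[:2]-c)@v)
# check in the side view
s2=snap('side'); print(proj(s2,P))
h=np.array([[.5619,-.1013,.005],[.5269,-.1993,.005],[.5444,-.1502,.049]]); print(proj(s2,h))
a=s2['img'][225:350,160:320]; b=s2['img'][165:230,270:370]
A=cv2.resize(a,None,fx=5,fy=5,interpolation=2); o=(160,225)
for q in proj(s2,P): cv2.circle(A,tuple(np.int32(((q-o)+.5)*5)),9,(255,0,0),1)
cv2.imwrite('pics/d.png',A[:600,:800,::-1])
E
```

```text
[[np.float64(166.30684931506852), np.float64(211.04657534246576)], [np.float64(215.01649175412294), np.float64(207.43178410794604)]] [[0.52942912 0.23164129 0.0265    ]
 [0.53964495 0.12859434 0.0265    ]] 0.10355209627634564 yaw 5.6616674961025435
carrier frame -0.004740790112394306 0.052595604670438084
carrier frame -0.0028763323783695493 -0.05093970544443814
[[232.30883084 299.81723111]
 [260.01833177 260.77302211]]
[[305.66488813 204.51499183]
 [337.72630164 188.06945733]
 [323.16261062 179.31371001]]
```

View pics/d.png

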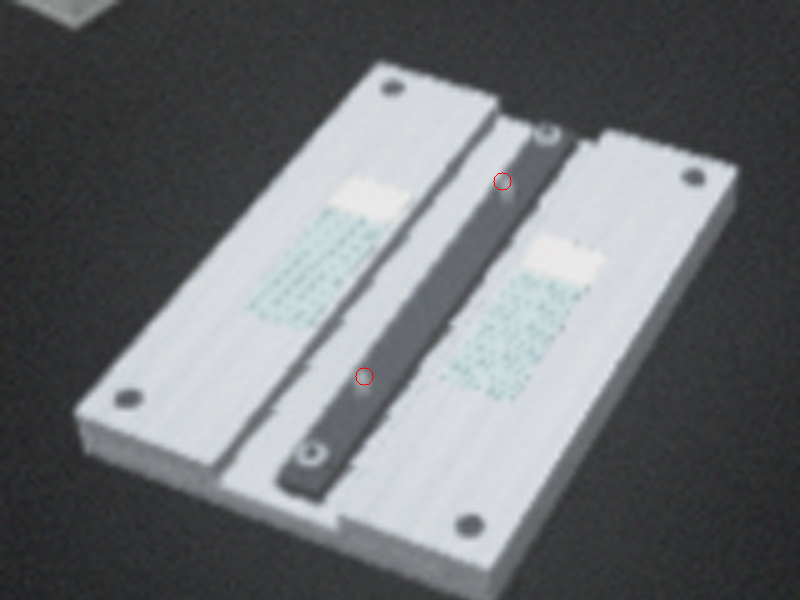

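{"name": "step_arm", "arguments": {
  "targets": [0.95,-0.61,0,0,0,0,-1,0.95,-0.61,0,0,0,0,-1,0.95,-0.61,0,0,0,0,-1,0.95,-0.61,0,0,0,0,-1,0.95,-0.61,0,0,0,0,-1,0.95,-0.61,0,0,0,0,-1,0.95,-0.61,0,0,0,0,-1,0.95,-0.61,0,0,0,0,-1,0.95,-0.61,0,0,0,0,-1,0.95,-0.61,0,0,0,0,-1,0.95,-0.61,0,0,0,0,-1,0.95,-0.61,0,0,0,0,-1]
}}

```text
time: 1.55
eef_pos: [0.3823, -0.3662, 0.4049]
ee_rot: [-3.142, -0.0, 0.36]
ft_force: [-0.4, 0.8, -0.2]
finger_gap: 0.0852
grasp_force: 0.0
```

The red circles sit on the two pin tips at side-view px (232,300) and (260,261), so both views agree. The pins' midpoint is near (0.534, 0.180), about -5 mm in carrier x, with the carrier yawed 4.6°. I'll carry on to above the mask, then turn.

{"name": "step_arm", "arguments": {
  "targets": [0.95,-0.6,0,0,0,0,-1,0.95,-0.6,0,0,0,0,-1,0.95,-0.6,0,0,0,0,-1,0.95,-0.6,0,0,0,0,-1,0.95,-0.6,0,0,0,0,-1,0.95,-0.6,0,0,0,0,-1,0.95,-0.6,0,0,0,0,-1,0.95,-0.6,0,0,0,0,-1,0.95,-0.6,0,0,0,0,-1,0.95,-0.6,0,0,0,0,-1,0.95,-0.6,0,0,0,0,-1,0.95,-0.6,0,0,0,0,-1]
}}

```text
time: 2.75
eef_pos: [0.5447, -0.1513, 0.4048]
ee_rot: [-3.141, 0.0, 0.36]
ft_force: [0.8, 0.4, 0.1]
finger_gap: 0.0855
grasp_force: 0.0
```

{"name": "step_arm", "arguments": {
  "targets": [0,0,0.5,0,0,-0.99,-1,0,0,0.5,0,0,-0.99,-1,0,0,0.5,0,0,-0.99,-1,0,0,0.5,0,0,-0.99,-1,0,0,0.5,0,0,-0.99,-1,0,0,0.5,0,0,-0.99,-1,0,0,0.5,0,0,-0.99,-1,0,0,0.5,0,0,-0.99,-1,0,0,0.5,0,0,-0.99,-1,0,0,0.5,0,0,-0.99,-1,0,0,0.5,0,0,-0.99,-1,0,0,0,0,0,0,-1]
}}

```text
time: 3.95
eef_pos: [0.5439, -0.1521, 0.2937]
ee_rot: [-3.139, -0.0, 1.231]
ft_force: [-0.5, 0.1, 0.2]
finger_gap: 0.0853
grasp_force: 0.0
```

```bash
python3 - <<'E'
from h import *
s=snap('wrist','w1.png'); print({k:robot.read_state()[k] for k in('time','eef_pos','ee_rot','joints')})
g=s['img'].min(2)
h=np.array([[.5619,-.1013,.005],[.5269,-.1993,.005],[.5444,-.1502,.049]]); print(proj(s,h))
E
```

```text
{'time': 4.0, 'eef_pos': array([ 0.54417035, -0.15227223,  0.29436631]), 'ee_rot': array([-3.13996116e+00, -2.82794779e-04,  1.22914865e+00]), 'joints': array([-4.70582058e-01,  5.99545911e-01,  1.68183241e+00,  9.31067078e-05,
        8.61868648e-01, -1.28995290e-01])}
[[274.62606495 135.22606614]
 [274.35052327 257.14497611]
 [274.20191649 218.72964707]]
```

View pics/w1.png

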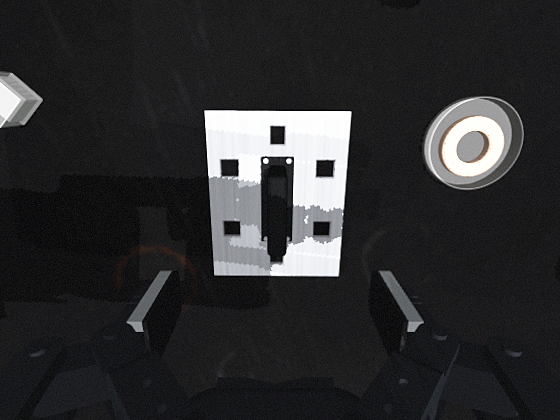

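The wrist view shows the mask square to the gripper. The far hole is at (278,135) and the handle at about (277,200), centred between the pads at (275), so I'll descend and grip.

{"name": "step_arm", "arguments": {
  "targets": [0.1,0.05,0.6,0,0,0,-1,0,0,0.6,0,0,0,-1,0,0,0.6,0,0,0,-1,0,0,0.6,0,0,0,-1,0,0,0.6,0,0,0,-1,0,0,0.6,0,0,0,-1,0,0,0.6,0,0,0,-1,0,0,0.6,0,0,0,-1,0,0,0.6,0,0,0,-1,0,0,0,0,0,0,-1]
}}

```text
time: 5.0
eef_pos: [0.5455, -0.1513, 0.1848]
ee_rot: [-3.138, -0.0, 1.23]
ft_force: [-0.9, 0.9, 0.2]
finger_gap: 0.0855
grasp_force: 0.0
```

{"name": "step_arm", "arguments": {
  "targets": [0,0,0,0,0,0,1,0,0,0,0,0,0,1,0,0,0,0,0,0,1,0,0,0,0,0,0,1,0,0,0,0,0,0,1,0,0,0,0,0,0,1,0,0,0,0,0,0,1,0,0,0,0,0,0,1,0,0,0,0,0,0,1,0,0,0,0,0,0,1],
  "squeeze": 60
}}

```text
time: 6.0
eef_pos: [0.546, -0.1515, 0.1873]
ee_rot: [3.141, 0.0, 1.23]
ft_force: [-0.9, -0.2, 5.0]
finger_gap: 0.0134
grasp_force: 60.6
```

{"name": "step_arm", "arguments": {
  "targets": [0,0,-0.15,0,0,0,1,0,0,-0.3,0,0,0,1,0,0,-0.5,0,0,0,1,0,0,-0.5,0,0,0,1,0,0,-0.5,0,0,0,1,0,0,-0.5,0,0,0,1,0,0,-0.5,0,0,0,1,0,0,-0.5,0,0,0,1,0,0,-0.5,0,0,0,1,0,0,-0.5,0,0,0,1,0,0,0,0,0,0,1]
}}

```text
time: 7.1
eef_pos: [0.5466, -0.1518, 0.2774]
ee_rot: [3.138, 0.0, 1.23]
ft_force: [0.4, 0.8, -4.2]
finger_gap: 0.0132
grasp_force: 59.2
```

```bash
python3 - <<'E'
from h import *
import time
s=snap('wrist','w2.png'); st=robot.read_state(); print({k:st[k] for k in('time','eef_pos','ee_rot','ft_force','torque','finger_gap')})
E
```

```text
{'time': 7.15, 'eef_pos': array([ 0.54631621, -0.15171026,  0.27661657]), 'ee_rot': array([3.13967894e+00, 2.36732511e-04, 1.22999441e+00]), 'ft_force': array([ 0.34417474,  0.25682932, -5.29901871]), 'torque': array([ 0.01701249, -0.03571363, -0.01297335]), 'finger_gap': 0.01309027636157184}
```

View pics/w2.png

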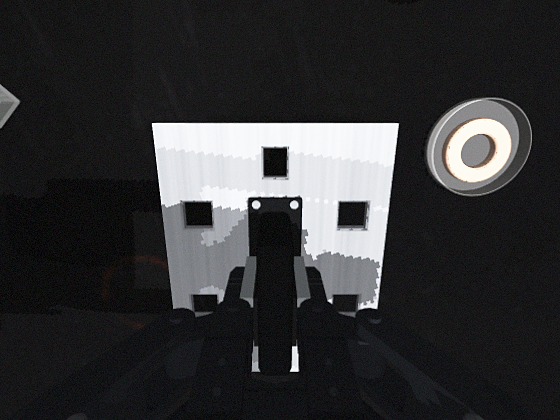

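The mask is held square and level, carrying about 5 N, with its far hole at (275,162) px. Next I'll carry it to above the carrier at +12 mm from the pins along carrier x.

{"name": "step_arm", "arguments": {
  "targets": [0.87,-0.31,0,0,0,0,1,0.87,-0.31,0,0,0,0,1,0.87,-0.31,0,0,0,0,1,0.87,-0.31,0,0,0,0,1,0.87,-0.31,0,0,0,0,1,0.87,-0.31,0,0,0,0,1,0.87,-0.31,0,0,0,0,1,0.87,-0.31,0,0,0,0,1,0.87,-0.31,0,0,0,0,1,0.87,-0.31,0,0,0,0,1,0.87,-0.31,0,0,0,0,1,0.87,-0.31,0,0,0,0,1]
}}

```text
time: 8.35
eef_pos: [0.5449, 0.0717, 0.275]
ee_rot: [-3.139, 0.0, 1.23]
ft_force: [0.2, -0.1, -5.4]
finger_gap: 0.013
grasp_force: 59.1
```

{"name": "step_arm", "arguments": {
  "targets": [0.87,-0.31,0,0,0,0,1,0.87,-0.31,0,0,0,0,1,0.87,-0.31,0,0,0,0,1,0.87,-0.31,0,0,0,0,1,0.87,-0.31,0,0,0,0,1,0.87,-0.31,0,0,0,0,1,0,0,0,0,0,-0.88,1,0,0,0,0,0,-0.88,1,0,0,0,0,0,-0.88,1,0,0,0,0,0,-0.88,1,0,0,0,0,0,-0.88,1,0,0,0,0,0,-0.88,1]
}}

```text
time: 9.55
eef_pos: [0.5446, 0.1817, 0.2748]
ee_rot: [-3.139, -0.0, 1.656]
ft_force: [-0.1, -0.3, -4.1]
finger_gap: 0.0134
grasp_force: 59.1
```

{"name": "step_arm", "arguments": {
  "targets": [0,0,0,0,0,0,1,0,0,0,0,0,0,1]
}}

```text
time: 9.75
eef_pos: [0.545, 0.1814, 0.2752]
ee_rot: [-3.14, -0.0, 1.651]
ft_force: [-0.4, -0.5, -4.9]
finger_gap: 0.0132
grasp_force: 59.1
```

```bash
python3 - <<'E'
from h import *
st=robot.read_state(); s=snap('wrist'); t=snap('top'); si=snap('side')
p=st['eef_pos']; print({k:st[k] for k in('time','eef_pos','ee_rot','ft_force','torque')})
zt=p[2]-.187+.005; psi=st['ee_rot'][2]
tx=np.array([np.cos(psi),np.sin(psi)]); ty=np.array([np.sin(psi),-np.cos(psi)])
def blobs(s,n,roi,z,lo,hi):
    g=s['img'].min(2); x0,y0,x1,y1=roi; m=np.zeros_like(g); m[y0:y1,x0:x1]=(g[y0:y1,x0:x1]<60)*255
    _,l,b,c=cv2.connectedComponentsWithStats(m)
    for a,q in zip(b,c):
        if lo<a[4]<hi:
            X=ray(s,[q],z)[0]; d=X[:2]-p[:2]; print(n,q.round(1),a[2:],X.round(4),'tool xy',(d@tx).round(4),(d@ty).round(4))
blobs(s,'wrist',(150,125,400,250),zt,200,1500)
cv2.imwrite('pics/w3.png',np.hstack([t['img'][130:270,110:270],si['img'][160:300,170:330]])[:,:,::-1].repeat(2,0).repeat(2,1))
E
```

```text
{'time': 9.75, 'eef_pos': array([0.54498726, 0.18140608, 0.27515231]), 'ee_rot': array([-3.13998591e+00, -1.07400454e-04,  1.65136240e+00]), 'ft_force': array([-0.39464647, -0.49575829, -4.86037046]), 'torque': array([0.00938678, 0.0011676 , 0.0121847 ])}
wrist [155.1 204. ] [  17  125 1148] [0.4857 0.2092 0.0932] tool xy 0.0325 -0.0568
wrist [394.3 205.2] [  15  125 1031] [0.6005 0.2179 0.0932] tool xy 0.0319 0.0583
```

View pics/w3.png

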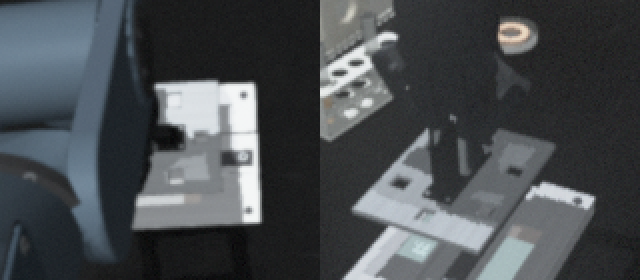

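The mask hangs above the carrier, offset to the far side. I'll find the grip offset along the handle from the earlier wrist picture, where the background was dark.

```bash
python3 - <<'E'
from h import *
from scipy.spatial.transform import Rotation as Ro
st=robot.read_state(); s=snap('wrist'); p=st['eef_pos']
Rt=Ro.from_euler('xyz',st['ee_rot']).as_matrix(); R=np.array(s['R']); t=np.array(s['t'])
# camera in terms of tool coords: Xc=R(Rt x+p)+t
s['R']=R@Rt; s['t']=R@p+t
g=cv2.imread('pics/w2.png').min(2); m=np.zeros_like(g); m[140:240,170:380]=(g[140:240,170:380]<70)*255
_,l,b,c=cv2.connectedComponentsWithStats(m)
for a,q in zip(b,c):
    if 300<a[4]<1200: print(q.round(1),a[2:],ray(s,[q],.1835).round(4))
E
```

```text
[275.  161.5] [ 23  29 645] [[0.0528 0.0012 0.1835]]
[197.7 213.5] [ 30  25 666] [[ 0.0271 -0.0368  0.1835]]
[351.9 213.5] [ 29  26 661] [[0.0271 0.0389 0.1835]]
```

{"name": "step_arm", "arguments": {
  "targets": [-0.07,0.08,0.2,0,0,0,1,0,0,0.4,0,0,0,1,0,0,0.4,0,0,0,1,0,0,0.4,0,0,0,1,0,0,0.4,0,0,0,1,0,0,0.4,0,0,0,1,0,0,0.25,0,0,0,1,0,0,0.15,0,0,0,1,0,0,0.1,0,0,0,1,0,0,0,0,0,0,1]
}}

```text
time: 10.95
eef_pos: [0.5473, 0.1796, 0.2216]
ee_rot: [-3.141, 0.0, 1.652]
ft_force: [-0.1, -0.4, -3.7]
finger_gap: 0.0133
grasp_force: 59.1
```

{"name": "step_arm", "arguments": {
  "targets": [0,0,0.05,0,0,0,1,0,0,0.05,0,0,0,1,0,0,0.05,0,0,0,1,0,0,0,0,0,0,1]
}}

```text
time: 11.35
eef_pos: [0.5473, 0.1796, 0.2187]
ee_rot: [-3.142, 0.0, 1.652]
ft_force: [0.6, -1.3, -4.9]
finger_gap: 0.0133
grasp_force: 59.1
```

{"name": "step_arm", "arguments": {
  "targets": [0,0,0.05,0,0,0,1,0,0,0.05,0,0,0,1,0,0,0.05,0,0,0,1,0,0,0,0,0,0,1]
}}

```text
time: 11.75
eef_pos: [0.5472, 0.1796, 0.2155]
ee_rot: [-3.141, 0.0, 1.652]
ft_force: [0.4, -0.5, -3.8]
finger_gap: 0.0135
grasp_force: 59.1
```

{"name": "step_arm", "arguments": {
  "targets": [0,0,0.05,0,0,0,1,0,0,0,0,0,0,1]
}}

```text
time: 11.95
eef_pos: [0.5473, 0.1796, 0.2146]
ee_rot: [-3.141, -0.0, 1.652]
ft_force: [0.5, -0.4, -4.4]
finger_gap: 0.0128
grasp_force: 59.1
```

{"name": "step_arm", "arguments": {
  "targets": [0,0,0.04,0,0,0,1,0,0,0,0,0,0,1]
}}

```text
time: 12.15
eef_pos: [0.5473, 0.1796, 0.2138]
ee_rot: [-3.141, 0.0, 1.652]
ft_force: [-0.3, -0.2, -3.6]
finger_gap: 0.0136
grasp_force: 59.1
```

{"name": "step_arm", "arguments": {
  "targets": [0,0,0.03,0,0,0,1,0,0,0,0,0,0,1]
}}

```text
time: 12.35
eef_pos: [0.5473, 0.1797, 0.2136]
ee_rot: [3.141, 0.0, 1.652]
ft_force: [-1.1, -0.1, -2.0]
finger_gap: 0.0136
grasp_force: 59.8
```

{"name": "step_arm", "arguments": {
  "targets": [0,0,0.03,0,0,0,1,0,0,0,0,0,0,1]
}}

```text
time: 12.55
eef_pos: [0.5473, 0.1797, 0.2134]
ee_rot: [3.141, -0.0, 1.652]
ft_force: [-1.5, 0.3, 4.1]
finger_gap: 0.014
grasp_force: 60.5
```

The mask is resting on the pin tips: contact came at TCP z 0.2135, exactly as expected, with a load of about 9 N. Now I'll slide it gently toward carrier -x.

{"name": "step_arm", "arguments": {
  "targets": [0,-0.05,0,0,0,0,1,0,-0.05,0,0,0,0,1,0,-0.05,0,0,0,0,1,0,-0.05,0,0,0,0,1,0,0,0,0,0,0,1]
}}

```text
time: 13.05
eef_pos: [0.5447, 0.1794, 0.2135]
ee_rot: [3.137, -0.0, 1.652]
ft_force: [4.3, 0.5, 4.6]
finger_gap: 0.0133
grasp_force: 60.5
```

{"name": "step_arm", "arguments": {
  "targets": [0,-0.05,0,0,0,0,1,0,-0.05,0,0,0,0,1,0,0,0,0,0,0,1]
}}

```text
time: 13.35
eef_pos: [0.5422, 0.1792, 0.2134]
ee_rot: [3.138, -0.0, 1.652]
ft_force: [5.0, 0.5, 5.3]
finger_gap: 0.0132
grasp_force: 60.6
```

{"name": "step_arm", "arguments": {
  "targets": [0,-0.05,0,0,0,0,1,0,0,0,0,0,0,1]
}}

```text
time: 13.55
eef_pos: [0.5412, 0.1792, 0.2133]
ee_rot: [3.138, -0.0, 1.652]
ft_force: [3.9, 0.3, 6.4]
finger_gap: 0.0131
grasp_force: 60.6
```

{"name": "step_arm", "arguments": {
  "targets": [0,-0.05,0,0,0,0,1,0,0,0,0,0,0,1]
}}

```text
time: 13.75
eef_pos: [0.5402, 0.1791, 0.2133]
ee_rot: [3.138, -0.0, 1.652]
ft_force: [4.1, 0.2, 6.1]
finger_gap: 0.0133
grasp_force: 60.6
```

{"name": "step_arm", "arguments": {
  "targets": [0,-0.05,0,0,0,0,1,0,0,0,0,0,0,1]
}}

```text
time: 13.95
eef_pos: [0.5391, 0.179, 0.2133]
ee_rot: [3.138, -0.0, 1.652]
ft_force: [4.6, 0.4, 5.7]
finger_gap: 0.0134
grasp_force: 60.6
```

{"name": "step_arm", "arguments": {
  "targets": [0,-0.05,0,0,0,0,1,0,0,0,0,0,0,1]
}}

```text
time: 14.15
eef_pos: [0.5369, 0.1788, 0.2124]
ee_rot: [-3.14, 0.0, 1.652]
ft_force: [-0.0, -0.9, -3.8]
finger_gap: 0.013
grasp_force: 59.1
```

Both holes have dropped over the pins. The upward load vanished and only the mask's weight is left. I'll slide on to centre the holes, then lower it gently.

{"name": "step_arm", "arguments": {
  "targets": [0,-0.07,0,0,0,0,1,0,-0.06,0,0,0,0,1,0,0,0,0,0,0,1]
}}

```text
time: 14.45
eef_pos: [0.533, 0.1785, 0.2114]
ee_rot: [-3.136, 0.0, 1.653]
ft_force: [0.9, 0.4, -4.8]
finger_gap: 0.0136
grasp_force: 59.1
```

{"name": "step_arm", "arguments": {
  "targets": [0,0,0.05,0,0,0,1,0,0,0.05,0,0,0,1,0,0,0,0,0,0,1]
}}

```text
time: 14.75
eef_pos: [0.5345, 0.1786, 0.2104]
ee_rot: [-3.141, 0.0, 1.652]
ft_force: [-0.1, 0.7, -4.1]
finger_gap: 0.0131
grasp_force: 59.1
```

{"name": "step_arm", "arguments": {
  "targets": [0,0,0.05,0,0,0,1,0,0,0,0,0,0,1]
}}

```text
time: 14.95
eef_pos: [0.5347, 0.1786, 0.2096]
ee_rot: [-3.141, -0.0, 1.652]
ft_force: [0.3, 0.1, -4.8]
finger_gap: 0.0132
grasp_force: 59.1
```

{"name": "step_arm", "arguments": {
  "targets": [0,0,0.05,0,0,0,1,0,0,0,0,0,0,1]
}}

```text
time: 15.15
eef_pos: [0.5347, 0.1786, 0.2086]
ee_rot: [-3.141, 0.0, 1.652]
ft_force: [0.7, -0.0, -4.1]
finger_gap: 0.0133
grasp_force: 59.1
```

{"name": "step_arm", "arguments": {
  "targets": [0,0,0.05,0,0,0,1,0,0,0,0,0,0,1]
}}

```text
time: 15.35
eef_pos: [0.5347, 0.1786, 0.2076]
ee_rot: [-3.141, 0.0, 1.652]
ft_force: [-0.8, 0.2, -4.5]
finger_gap: 0.0131
grasp_force: 59.1
```

{"name": "step_arm", "arguments": {
  "targets": [0,0,0.03,0,0,0,1,0,0,0,0,0,0,1]
}}

```text
time: 15.55
eef_pos: [0.5348, 0.1786, 0.2073]
ee_rot: [3.141, 0.0, 1.652]
ft_force: [0.7, 0.4, -2.6]
finger_gap: 0.0131
grasp_force: 59.4
```

{"name": "step_arm", "arguments": {
  "targets": [0,0,0.03,0,0,0,1,0,0,0,0,0,0,1],
  "squeeze": 20
}}

```text
time: 15.75
eef_pos: [0.5347, 0.1786, 0.2072]
ee_rot: [3.141, -0.0, 1.652]
ft_force: [-1.6, 0.1, 4.5]
finger_gap: 0.0135
grasp_force: 60.4
```

{"name": "step_arm", "arguments": {
  "targets": [0,0,0,0,0,0,0.7,0,0,0,0,0,0,0.4,0,0,0,0,0,0,0,0,0,0,0,0,0,-0.5,0,0,0,0,0,0,-1,0,0,0,0,0,0,-1,0,0,0,0,0,0,-1]
}}

```text
time: 16.45
eef_pos: [0.5348, 0.1786, 0.2065]
ee_rot: [3.142, -0.0, 1.652]
ft_force: [-0.3, -0.6, -0.4]
finger_gap: 0.0856
grasp_force: 0.0
```

{"name": "step_arm", "arguments": {
  "targets": [0,0,-0.2,0,0,0,-1,0,0,-0.4,0,0,0,-1,0,0,-0.5,0,0,0,-1,0,0,-0.5,0,0,0,-1,0,0,-0.5,0,0,0,-1,0,0,-0.5,0,0,0,-1,0,0,-0.5,0,0,0,-1,0,0,-0.5,0,0,0,-1,0,0,-0.5,0,0,0,-1,0,0,-0.5,0,0,0,-1,0,0,-0.5,0,0,0,-1,0,0,0,0,0,0,-1]
}}

```text
time: 17.65
eef_pos: [0.5353, 0.1787, 0.3101]
ee_rot: [3.138, -0.0, 1.652]
ft_force: [-0.0, 0.3, -0.4]
finger_gap: 0.0855
grasp_force: 0.0
```

```bash
python3 - <<'E'
from h import *
s=snap('wrist','w4.png'); si=snap('side','s4.png'); t=snap('top'); st=robot.read_state(); print(st['time'],st['eef_pos'],st['finger_gap'],st['ft_force'])
a=cv2.resize(si['img'][200:350,150:320],None,fx=2.4,fy=2.4,interpolation=2); b=cv2.resize(s['img'],(480,360))
cv2.imwrite('pics/f.png',np.hstack([b[:, 80:400+80],a[:360]])[:,:,::-1])
for n,c in (('beaker',(287,145)),('dish',(348,140)),('box',(280,283))): pass
b0=cv2.imread('pics/top0.png')[:,:,::-1].astype(int); d=abs(b0-t['img'].astype(int)).max(2)
for n,(x,y,r) in dict(beaker=(287,139,16),dish=(348,140,16),box=(280,282,11)).items(): print(n,d[y-r:y+r,x-r:x+r].mean())
E
```

```text
17.8 [0.53459485 0.17858149 0.30835954] 0.08546598504419664 [-0.42459005  0.18532276 -1.09776303]
beaker 1.9013671875
dish 1.6591796875
box 2.152892561983471
```

View pics/f.png

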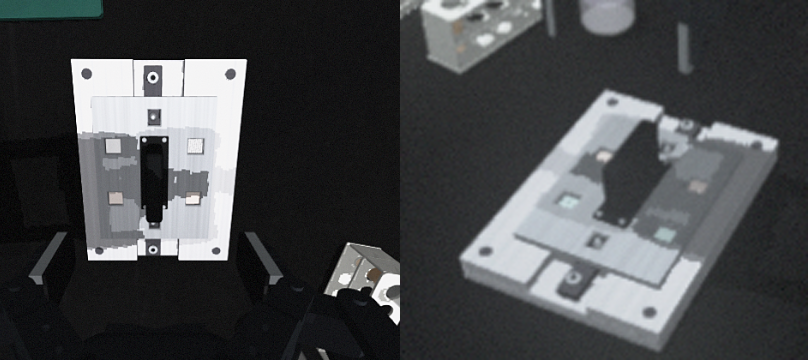

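The mask lies flush and parallel on the carrier, with a pin visible in the hole at (154,117) in the wrist picture. The gripper is open and clear, and the beaker, dish and box haven't moved.

```bash
python3 -c "
from workcell import close_job
print(close_job())"
```

```text
the job is handed in; nothing more can be done
None
```

The mask is flush on the carrier with both holes over the pins and has been let go; the beaker, coverslip box and dish are unmoved, and the job was handed in at about 18 s of the 64 s allowed.

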